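# Shut and lock the access cover of a bench instrument

## Task

The access cover on top of the bench instrument stands ajar. With the fingertips push the cover down until it is fully shut, then set a fingertip in the slot of its round quarter-turn latch and turn the latch clockwise (seen from above) to its stop, so that the cover is locked. Nothing needs grasping: do not lift or carry anything, leave all the loose things where they are, and finish with the arm clear.

Things in the scene. Friction and masses are not known exactly. Their poses are not given: they have to be found in the camera images.
- instrument: Fixed flat bench instrument, 280 (x) x 400 (y) x 90 mm high. Origin: centre of its underside; at yaw 0 its x points away from the robot, y left, z up. In the middle of its top is a hinged metal cover, 188 (x) x 200 (y) x 6 mm, its face level with the top (z = 90 mm) when shut; hinge along y at x = +95 mm, z = 90 mm, free edge at x = -94 mm (robot side).
- cover (a joint): Opening angle of the cover, rad: 0 = fully shut on its stop, positive = free edge raised (0.25 to 0.5 at the start, at most 0.8). A stiff friction hinge keeps it where it is left; pushing its free end down takes about 2 to 4 N. Once locked it cannot be raised more than about 0.03.
- cover_edge (a point): Middle of the free edge of the cover, on its upper face; moves with the cover. Its axes are the cover's: y along the edge, z out of the upper face, x from the edge towards the hinge (190 mm away).
- latch (a joint): Turn of the latch, rad: 0 = open (slot parallel to the cover's free edge), 1.571 = locked, at its stop (slot square to that edge). Grows clockwise seen from above; 0 to 0.35 at the start. Friction 0.1 N m, no spring: it stays where left. A tongue beneath goes under the rim of the opening past about 0.9; turned so far with the cover up, it keeps the cover from shutting.
- latch_slot (a point): Centre of the slot's floor, on the latch's axis. The latch: a disc, 100 mm diameter, on the cover's middle line, axis 130 mm from the hinge, 60 mm from the free edge. Slot: straight channel across the disc, 38 mm wide, 14 mm deep, ends open, between two black half-moon lands; floor 4 mm, lands' top 18 mm above the cover's face. Axes: y along the slot, x across, z out of the cover.
- attenuator: Loose metal barrel, 26 mm diameter, 42 mm high, standing on the instrument's top to the right of the cover (150 to 160 mm from the instrument's middle line). Origin: centre of its underside. Leave alone.
- adapter_box: Loose small grey box 60 x 35 x 22 mm on the instrument's top to the left of the cover (150 to 160 mm from the middle line). Origin: centre of its underside. Leave alone.
- mouse: Loose computer mouse 105 x 60 x 26 mm on the table. Origin: centre of its underside. Leave alone.
- tape_roll: Loose roll of tape lying flat, 90 mm diameter, 20 mm high. Origin: centre of its underside. Leave alone.
- mug: Loose white mug, 80 mm diameter, 90 mm high. Origin: centre of its underside. Leave alone.
- screwdriver: Loose screwdriver lying on the table. Leave alone.
- parts_tray: Loose clear divided tray 120 x 160 x 35 mm. Origin: centre of its underside. Leave alone.

How it is judged:
On the way, in this order (a step that is already met when the one before it is completed fails the run):
1. the cover is pushed fully shut while the latch is still open (value of joint cover below 0.035 rad and value of joint latch below 1 rad), for 0.2 s.
2. the latch is turned clockwise to its stop with the cover shut (value of joint cover below 0.035 rad and value of joint latch above 1.42 rad), for 0.2 s.
At the end, for the whole second after the job is handed in: The cover is shut (within 0.035 rad), the latch stands at its locked stop (turned at least 1.42 of 1.571 rad) and at rest, and every loose thing is within 40 mm of where it began (all of step 2 and velocity of joint latch between -0.05 and 0.05 rad/s and distance of each of attenuator, adapter_box, mouse, tape_roll, mug, screwdriver, parts_tray from where it was at the start of the episode below 0.04 m); the robot touches nothing.
It fails at once if a loose thing is moved, lifted or carried (more than 40 mm) (distance of any of attenuator, adapter_box, mouse, tape_roll, mug, screwdriver, parts_tray from where it was at the start of the episode above 0.04 m).
It fails at once if the cover is lifted further open (value of joint cover above 0.65 rad).
It also fails if it takes over 48 s, if anything falls off the work surface, if the arm or the gripper's body presses on something with over 40 N, if the wrist force passes 120 N, or if a joint passes its speed limit or range.

## Robot

A 6-joint arm with a two-finger parallel gripper is mounted at the origin on the work surface. World frame = base frame: x ahead of the robot, y to its left, z up, the work surface at z = 0. Lengths are in m, angles in rad, forces in N, time in s.
With the tool pointing down it reaches from about 0.4 to 0.925 m from the base axis. Payload 3.4 kg.
Tool frame: the origin (TCP) lies at the centre of the arm's flange, where the gripper is bolted on; the fingertips stand bot.tip_extent ahead of it and the grasp point (between the pads) lies 155 mm ahead of it (bot.tip_extent is the distance from the TCP to the fingertips, in m); z points along the fingers, y is the direction in which the jaws open and shut (so a half turn about z gives the same grasp; the last joint's range is limited). The gripper opens to 85 mm and grips with 20 to 120 N. Pads are 22 mm wide; open, the fingers measure 114 mm over their backs; the gripper's body (76 mm by 85 mm) begins 54 mm behind the grasp point. The pads swing forward as they close: fully open they stand 13 mm farther back than shut.
Start: joints at [-1.246, 0.307, 1.506, -0, 1.328, -0.073], TCP at [0.223, -0.53, 0.405] pointing down, gripper open.
Joint ranges: [-3.12, 3.12], [-1.05, 2.28], [0.14, 2.33], [-1.42, 4.57], [0.1, 2.73], [-2.68, 2.68]. Speed limits (rad/s): [2.57, 2.57, 3.14, 3.14, 3.14, 3.14].

## Interface

Orientations are given as a 3x3 rotation matrix whose columns are the frame's x, y, z axes.
In Python, from plant import monitor, optics, job, bot gives the robot as it stands.
- The arm moves only by the shell command python3 -m handwheel 'ROWS' [FORCE]. ROWS is a JSON object of lists of equal length, an entry for each row: "offset": the shift along the tool's x, y, z in mm, a list of three; "twist": the turn, a rotation vector about the tool's x, y, z in rad, a list of three; "grip": the opening, from 0 (shut) to 1 (fully open). In form: {"offset": [[tx, ty, tz], ...], "twist": [[wx, wy, wz], ...], "grip": [grip, ...]}. A call has 1 to 12 rows; each row shifts and turns the commanded pose from where the row before left it, along the tool's axes as they then stand; what a row does not reach is not made up. A row lasts 1/12 s, in which the tool goes at most 41.7 mm and 7.16 degrees, less where a joint would pass 70% of its speed; a pose out of reach is approached as far as the arm can. A call with a gripper value outside its range is refused whole. The fingers move at their own pace and stop on an object; FORCE is the grip in N (left out, the last holds). Time passes only in rows, so rows that do not move let the fingers close. It gives the time, the measured TCP pose, the force and the opening at its end, in the units of the state.
- monitor.observe(): the state, without advancing time (a new reading comes with each control period).
- optics.get_image(name): name is "side" or "top"; returns a dict with "image" (420x560x3 uint8, red, green, blue), "depth" (420x560 float32, m along the optical axis (not along the pixel's ray), 0 where there is no reading), "camera_matrix" (3x3 intrinsics, pixels), "D" ([k1, k2, p1, p2, k3] as OpenCV has them; the pictures are not rectified), "R" (3x3) and "t" (3): a world point X has camera coordinates R X + t. Camera axes: x right, y down, z forward; pixel columns grow to the right and rows downward; lengths in m; the calibration is good to about 2 mm. A picture is of the moment at which its call begins.
- job.sign_off(): hands the job in, once; it reports no verdict.
The state is a dict: "clock": time; "joint_pos": joint angles; "qvel": joint speeds; "joint_efforts": joint torques, N m; "eef_pos": TCP position; "ee_rot": TCP orientation; "force": force on the tool from outside, world axes, zero at the start; "torque": the same for the moment, N m; "finger_gap": opening from 0.0 (shut) to 1.0 (fully open).
Only numpy, scipy, OpenCV 4.12 (cv2) and the standard library are available. Lean on these libraries where they do the work, as an engineer would, in place of code of your own. Each camera call takes 0.05 s, during which the arm holds its last target. There are 200 camera calls.

## Working session

There is one attempt and no reset: what is moved stays moved. The work goes in short steps, Python scripts to look and compute and a shell command to move; the robot and the scene stay as the last step left them, time stands still between calls to the robot, and variables do not carry over. Pictures are saved under pics/ and viewed, about 8 in all and at most 12, crops included, and the job is handed in when it is done.

```bash
ls; mkdir -p pics; cat > h.py <<'E'
import numpy as np, cv2
from plant import monitor, optics, job, bot
def world(c,px):
    px=np.array(px,float).reshape(-1,2); K,D=np.array(c["camera_matrix"]),np.array(c["D"])
    n=cv2.undistortPoints(px.reshape(-1,1,2),K,D).reshape(-1,2)
    d=np.array([c["depth"][int(round(v)),int(round(u))] for u,v in px])
    X=np.c_[n*d[:,None],d]
    return (X-np.array(c["t"]))@np.array(c["R"])
def cloud(c):
    h,w=c["depth"].shape; v,u=np.mgrid[:h,:w]
    P=world(c,np.c_[u.ravel(),v.ravel()]); P[c["depth"].ravel()==0]=np.nan
    return P.reshape(h,w,3)
E
python3 - <<'E'
from h import *
s=monitor.observe(); print({k:np.round(v,3).tolist() for k,v in s.items()}, bot.tip_extent)
for n in ("top","side"):
    c=optics.get_image(n); np.save(f"{n}0.npy",c,allow_pickle=True)
    print(n,"cam at",-np.array(c["R"]).T@np.array(c["t"]))
    cv2.imwrite(f"pics/{n}0.png",c["image"][...,::-1])
E
```

```text
pics
{'clock': 0.0, 'joint_pos': [-1.247, 0.308, 1.508, 0.0, 1.328, -0.074], 'qvel': [0.001, -0.0, -0.0, 0.001, 0.001, -0.001], 'joint_efforts': [0.001, -45.755, -25.192, 0.0, 0.013, -0.0], 'eef_pos': [0.223, -0.53, 0.404], 'ee_rot': [[0.922, 0.387, -0.001], [0.387, -0.922, 0.002], [0.0, -0.002, -1.0]], 'force': [-0.078, 0.303, 0.22], 'torque': [0.016, -0.027, 0.032], 'finger_gap': 1.005} 0.1734
top cam at [0.44422698 0.01385156 1.24496057]
side cam at [0.0667561  0.77479649 0.76822752]
```

View pics/top0.png

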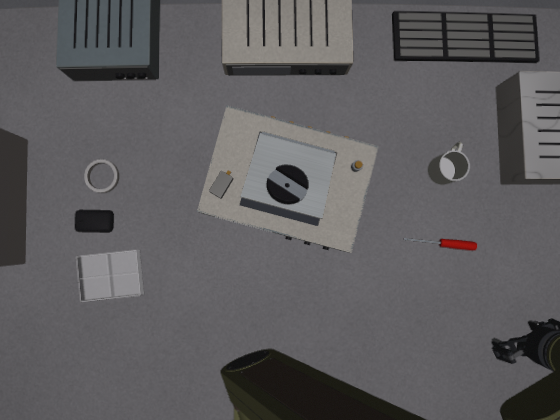

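View pics/side0.png

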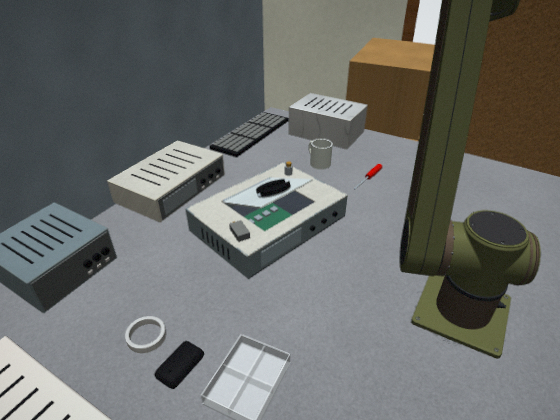

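The top view shows the instrument with corners at about (227,107), (378,147), (352,251) and (197,212). The cover is ajar, with its free edge running from (241,208) to (320,224). The latch is centred near (288,184) with its slot turned slightly. The attenuator is at (357,166) and the box at (221,184). Next I'll measure the geometry.

```bash
python3 - <<'E'
from h import *
c=np.load("top0.npy",allow_pickle=True).item(); P=cloud(c); I=c["image"].astype(int)
# instrument top
m=(abs(P[...,2]-.09)<.006); m[:100]=0;m[260:]=0;m[:,:190]=0;m[:,385:]=0
r=cv2.minAreaRect((P[m][:,:2]*1000).astype(np.float32)); print("instr",r)
mm=m.astype(np.uint8); print("z",np.median(P[m][:,2]))
# cover plane from light cover pixels
q=np.zeros(m.shape,np.uint8); cv2.fillPoly(q,[np.array([[262,138],[330,156],[318,212],[248,194]])],1)
cen=np.array([288,184]); v,u=np.mgrid[:420,:560]; rr=np.hypot(u-cen[0],v-cen[1])
k=(q>0)&(rr>26)&np.isfinite(P[...,2]); X=P[k]
A=np.c_[X[:,:2],np.ones(len(X))]; s=np.linalg.lstsq(A,X[:,2],rcond=None)[0]
n=np.r_[-s[:2],1]; n/=np.linalg.norm(n); print("normal",n,"angle",np.arccos(n[2]),"dir",np.degrees(np.arctan2(n[1],n[0])),"rms",np.std(X[:,2]-A@s))
# latch lands: dark pixels near
d=(I.sum(2)<120)&(rr<26); L=P[d]; h=(L-np.r_[0,0,s[2]])@n
print("land h",np.nanpercentile(h,[10,50,90]), "centre",np.nanmean(L,0), d.sum())
E1=world(c,[[241,206],[320,222],[281,214],[260,134],[337,153],[357,162],[221,183]]); print(E1.round(4))
(cx,cy),rad=cv2.minEnclosingCircle(np.c_[u[d],v[d]].astype(np.float32)); print(cx,cy,rad)
x0=cv2.resize(c["image"][120:240,220:340,::-1],(600,600),interpolation=cv2.INTER_CUBIC); cv2.imwrite("pics/crop0.png",x0)
E
```

```text
instr ((591.7224731445312, -47.52287292480469), (402.4097595214844, 281.57269287109375), 74.31084442138672)
z 0.09100531333986044
normal [ 0.36541531 -0.10270666  0.92516106] angle 0.3893366235501533 dir -15.698989774837289 rms 0.0019966131077471016
land h [0.00913512 0.01701458 0.01984678] centre [ 0.56776088 -0.03958023  0.15730447] 763
[[ 0.5219  0.072   0.091 ]
 [ 0.4795 -0.1253  0.0903]
 [ 0.5045 -0.0305  0.0144]
 [ 0.7028  0.0225  0.0954]
 [ 0.6535 -0.1716  0.092 ]
 [ 0.6238 -0.214   0.1316]
 [ 0.5777  0.1196  0.1123]]
286.82501220703125 184.5 20.329416275024414
```

View pics/crop0.png

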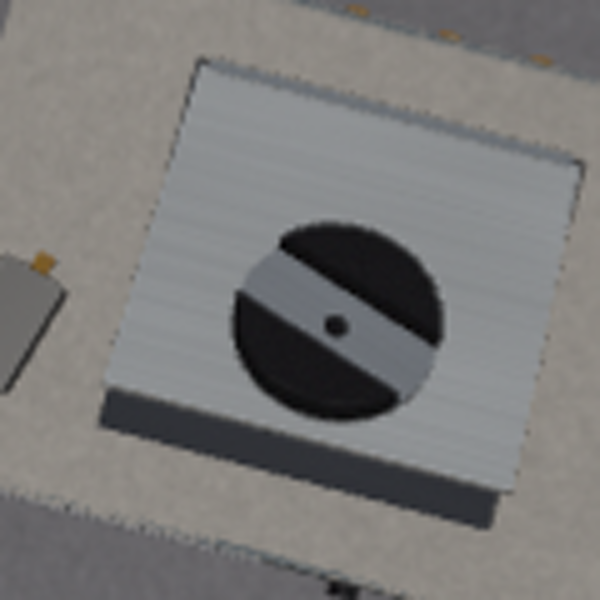

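The plane fit gives: instrument yaw -15.7°, centre (0.592,-0.047), top z 0.091, cover angle 0.39 rad. The slot is about 0.31 rad clockwise. All of these match the given sizes. Now I'll close the fingers and move above the right-hand free corner of the cover, at about (0.515,-0.097).

```bash
python3 -m handwheel '{"offset":[[27.3,-17.9,-1.2],[27.3,-17.9,-1.2],[27.3,-17.9,-1.2],[27.3,-17.9,-1.2],[27.3,-17.9,-1.2],[27.3,-17.9,-1.2],[27.3,-17.9,-1.2],[27.3,-17.9,-1.2]],"twist":[[0,0,0],[0,0,0],[0,0,0],[0,0,0],[0,0,0],[0,0,0],[0,0,0],[0,0,0]],"grip":[0,0,0,0,0,0,0,0]}' 30
python3 -m handwheel '{"offset":[[27.3,-17.9,-1.2],[27.3,-17.9,-1.2],[27.3,-17.9,-1.2],[27.3,-17.9,-1.2],[27.3,-17.9,-1.2],[27.3,-17.9,-1.2],[27.3,-17.9,-1.2],[27.3,-17.9,-1.2]],"twist":[[0,0,0],[0,0,0],[0,0,0],[0,0,0],[0,0,0],[0,0,0],[0,0,0],[0,0,0]],"grip":[0,0,0,0,0,0,0,0]}'
python3 -m handwheel '{"offset":[[0,0,0],[0,0,0],[0,0,0],[0,0,0],[0,0,0],[0,0,0],[0,0,0],[0,0,0],[0,0,0]],"twist":[[0,0,-0.12],[0,0,-0.12],[0,0,-0.12],[0,0,-0.12],[0,0,-0.12],[0,0,-0.12],[0,0,-0.12],[0,0,-0.12],[0,0,-0.12]],"grip":[0,0,0,0,0,0,0,0,0]}'
python3 -m handwheel '{"offset":[[0,0,0],[0,0,0],[0,0,0],[0,0,0],[0,0,0],[0,0,0],[0,0,0],[0,0,0],[0,0,0],[0,0,0]],"twist":[[0,0,-0.12],[0,0,-0.12],[0,0,-0.12],[0,0,-0.12],[0,0,-0.12],[0,0,-0.12],[0,0,-0.12],[0,0,-0.12],[0,0,-0.12],[0,0,0]],"grip":[0,0,0,0,0,0,0,0,0,0]}'
python3 -c "
from h import *
print(monitor.observe()['joint_pos'])"
```

```text
clock: 0.77
eef_pos: [0.369, -0.3119, 0.414]
ee_rot: [[0.922, 0.387, -0.0], [0.387, -0.922, 0.001], [-0.0, -0.001, -1.0]]
force: [1.6, -0.3, -0.6]
finger_gap: 0.0
clock: 1.43
eef_pos: [0.5149, -0.0953, 0.4236]
ee_rot: [[0.922, 0.388, -0.001], [0.388, -0.922, 0.0], [-0.001, -0.0, -1.0]]
force: [-0.3, -0.3, -1.0]
finger_gap: -0.001
clock: 2.18
eef_pos: [0.5143, -0.0968, 0.4234]
ee_rot: [[0.087, 0.996, -0.001], [0.996, -0.087, 0.0], [0.0, -0.001, -1.0]]
force: [-0.2, -0.3, 0.2]
finger_gap: 0.001
clock: 3.02
eef_pos: [0.5143, -0.0968, 0.4235]
ee_rot: [[-0.836, 0.549, -0.001], [0.549, 0.836, 0.0], [0.001, -0.0, -1.0]]
force: [0.5, -0.2, -0.2]
finger_gap: 0.003
[-2.66805059e-01  2.20398008e-01  1.58169755e+00  4.01189295e-05
  1.34051958e+00 -1.25674771e+00]
```

Position is right. Pressing down: 130 mm first, then slowly to about z 0.088.

```bash
python3 -m handwheel '{"offset":[[0,0,20],[0,0,20],[0,0,20],[0,0,15],[0,0,10],[0,0,10],[0,0,10],[0,0,10],[0,0,10],[0,0,5]],"twist":[[0,0,0],[0,0,0],[0,0,0],[0,0,0],[0,0,0],[0,0,0],[0,0,0],[0,0,0],[0,0,0],[0,0,0]],"grip":[0,0,0,0,0,0,0,0,0,0]}'
python3 -m handwheel '{"offset":[[0,0,5],[0,0,5],[0,0,5],[0,0,5],[0,0,5],[0,0,3],[0,0,1],[0,0,0]],"twist":[[0,0,0],[0,0,0],[0,0,0],[0,0,0],[0,0,0],[0,0,0],[0,0,0],[0,0,0]],"grip":[0,0,0,0,0,0,0,0]}'
```

```text
clock: 3.85
eef_pos: [0.5142, -0.0968, 0.2927]
ee_rot: [[-0.834, 0.552, -0.001], [0.552, 0.834, 0.0], [0.001, -0.0, -1.0]]
force: [-0.5, 0.3, 1.9]
finger_gap: 0.001
clock: 4.52
eef_pos: [0.5145, -0.0969, 0.2646]
ee_rot: [[-0.834, 0.551, -0.0], [0.551, 0.834, 0.0], [0.0, -0.0, -1.0]]
force: [0.6, 0.8, 0.4]
finger_gap: 0.001
```

```bash
python3 -m handwheel '{"offset":[[0,0,1],[0,0,1],[0,0,1],[0,0,0],[0,0,0]],"twist":[[0,0,0],[0,0,0],[0,0,0],[0,0,0],[0,0,0]],"grip":[0,0,0,0,0]}'
```

```text
clock: 4.93
eef_pos: [0.5146, -0.0969, 0.2634]
ee_rot: [[-0.834, 0.551, 0.001], [0.551, 0.834, -0.0], [-0.001, 0.0, -1.0]]
force: [-2.6, 0.3, 10.5]
finger_gap: 0.001
```

Contact at 10 N with the tip at z 0.090, so the cover is on its stop. Now up, aside, and look.

```bash
python3 -m handwheel '{"offset":[[0,0,-20],[0,0,-30],[0,0,-30],[0,0,-30],[-17,-26,0],[-17,-26,0],[-17,-26,0],[-17,-26,0],[-17,-26,0],[-17,-26,0],[-17,-26,0],[-17,-26,0]],"twist":[[0,0,0],[0,0,0],[0,0,0],[0,0,0],[0,0,0],[0,0,0],[0,0,0],[0,0,0],[0,0,0],[0,0,0],[0,0,0],[0,0,0]],"grip":[0,0,0,0,0.55,0.55,0.55,0.55,0.55,0.55,0.55,0.55]}'
python3 - <<'E'
from h import *
c=optics.get_image("top"); np.save("top1.npy",c,allow_pickle=True); P=cloud(c)
x0=cv2.resize(c["image"][100:260,190:390,::-1],(800,640)[:2],interpolation=cv2.INTER_CUBIC); cv2.imwrite("pics/top1.png",cv2.resize(x0,(750,600)))
I=c["image"].astype(int); v,u=np.mgrid[:420,:560]
d=(I.sum(2)<120)&(np.hypot(u-287,v-187)<28)
L=P[d]; print(d.sum(),"mean",np.nanmean(L,0),np.nanpercentile(L[:,2],[10,50,90]))
w=cv2.minEnclosingCircle((L[np.isfinite(L[:,0])][:,:2]*1000).astype(np.float32)); print("circle",w)
# slot direction: minor axis of lands' distribution
X=L[np.isfinite(L[:,0])][:,:2]; X=X[abs(L[np.isfinite(L[:,0])][:,2]-.108)<.006]; C=X.mean(0); e,V=np.linalg.eigh(np.cov((X-C).T)); print(C,np.degrees(np.arctan2(V[1],V[0])),e)
for p in ([262,195],[300,200],[262,170],[318,170]): print(p,world(c,[p])[0].round(4))
E
```

```text
clock: 5.93
eef_pos: [0.513, -0.3469, 0.372]
ee_rot: [[-0.834, 0.551, 0.0], [0.551, 0.834, -0.0], [-0.0, 0.0, -1.0]]
force: [-0.3, -0.5, -0.3]
finger_gap: 0.549
57 mean [ 0.54660616 -0.03580098  0.10669556] [0.10179221 0.10709626 0.11097233]
circle ((555.9192504882812, -35.847694396972656), 47.80809783935547)
[ 0.54325957 -0.03460864] [-119.88790116  150.11209884] [0.00052184 0.00099451]
[262, 195] [0.5492 0.0192 0.0885]
[300, 200] [ 0.5354 -0.076   0.09  ]
[262, 170] [0.6118 0.0185 0.0924]
[318, 170] [ 0.6106 -0.1225  0.0919]
```

View pics/top1.png

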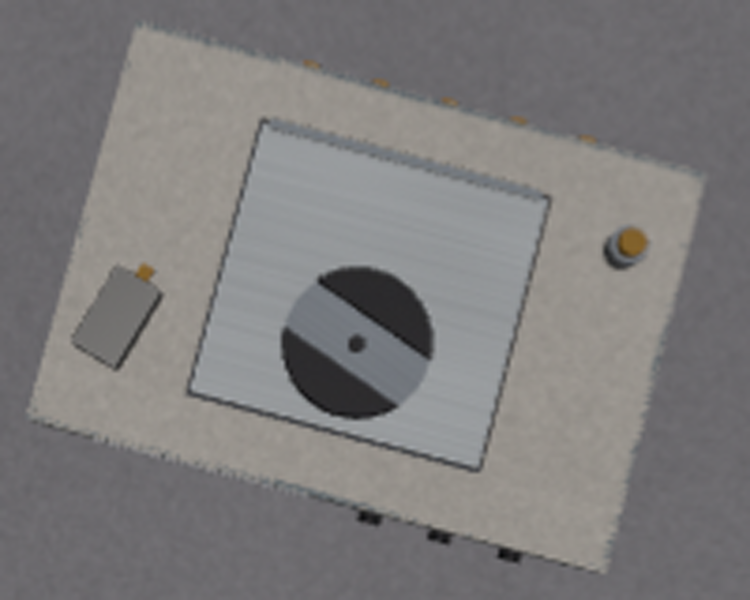

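The cover is shut: its seam is closed on all sides. The latch centre is near (285.3,191.3) px and the slot lies at about 34° in the picture, i.e. world direction ~56°. The tool's y is already at 56.5°. I'll pin the centre down more exactly.

```bash
python3 - <<'E'
from h import *
c=np.load("top1.npy",allow_pickle=True).item()
K,D,R,t=[np.array(c[k]) for k in("camera_matrix","D","R","t")]
def atz(px,z):
    n=cv2.undistortPoints(np.array(px,float).reshape(-1,1,2),K,D).reshape(-1,2); r=np.c_[n,np.ones(len(n))]@R; o=-R.T@t
    return o+r*((z-o[2])/r[:,2])[:,None]
f=lambda a,b:[190+a/3.75,100+b/3.75]
A=atz([f(319,283),f(431,358),f(284,328),f(397,405)],.108); print(A.round(4),"centre",A.mean(0))
print(np.degrees(np.arctan2(*(A[0]-A[1])[1::-1])),np.degrees(np.arctan2(*(A[2]-A[3])[1::-1])))
print("screw",atz([f(357,344)],.096))
p=atz([f(263,120),f(551,198),f(480,470),f(189,394)],.09); print(p.round(4)); e=np.array([np.mean(p[:2],0),np.mean(p[2:],0)]); u=(e[0]-e[1])/np.linalg.norm(e[0]-e[1]); print("latch from cover",e[1]+.06*u)
E
```

```text
[[ 0.5956 -0.0137  0.108 ]
 [ 0.5451 -0.087   0.108 ]
 [ 0.566   0.0097  0.108 ]
 [ 0.5143 -0.064   0.108 ]] centre [ 0.55522967 -0.03876857  0.108     ]
55.42710473760977 54.98343788409496
screw [[ 0.55603782 -0.03882053  0.096     ]]
[[ 0.7091  0.0222  0.09  ]
 [ 0.6544 -0.1718  0.09  ]
 [ 0.4712 -0.1202  0.09  ]
 [ 0.5243  0.0735  0.09  ]]
latch from cover [ 0.55557814 -0.03949786  0.09      ]
```

```bash
python3 -m handwheel '{"offset":[[14.9,31.2,0],[14.9,31.2,0],[14.9,31.2,0],[14.9,31.2,0],[14.9,31.2,0],[14.9,31.2,0],[14.9,31.2,0],[14.9,31.2,0],[14.9,31.2,0],[0,0,0]],"twist":[[0,0,0],[0,0,0],[0,0,0],[0,0,0],[0,0,0],[0,0,0],[0,0,0],[0,0,0],[0,0,0],[0,0,0.02]],"grip":[0.55,0.55,0.55,0.55,0.55,0.55,0.55,0.55,0.55,0.55]}'
python3 -m handwheel '{"offset":[[0,0,15],[0,0,20],[0,0,20],[0,0,15],[0,0,7],[0,0,4],[0,0,4],[0,0,0]],"twist":[[0,0,0],[0,0,0],[0,0,0],[0,0,0],[0,0,0],[0,0,0],[0,0,0],[0,0,0]],"grip":[0.55,0.55,0.55,0.55,0.55,0.55,0.55,0.55]}'
python3 - <<'E'
from h import *
c=optics.get_image("side"); cv2.imwrite("pics/side1.png",cv2.resize(c["image"][120:280,170:380,::-1],(787,600),interpolation=cv2.INTER_CUBIC))
E
```

```text
clock: 6.82
eef_pos: [0.5564, -0.0318, 0.3721]
ee_rot: [[-0.826, 0.564, 0.001], [0.564, 0.826, 0.004], [0.001, 0.003, -1.0]]
force: [0.9, -0.2, -0.6]
finger_gap: 0.556
clock: 7.48
eef_pos: [0.5563, -0.0374, 0.2869]
ee_rot: [[-0.823, 0.568, 0.0], [0.568, 0.823, -0.0], [-0.0, 0.0, -1.0]]
force: [-0.6, -0.2, 0.5]
finger_gap: 0.551
```

View pics/side1.png

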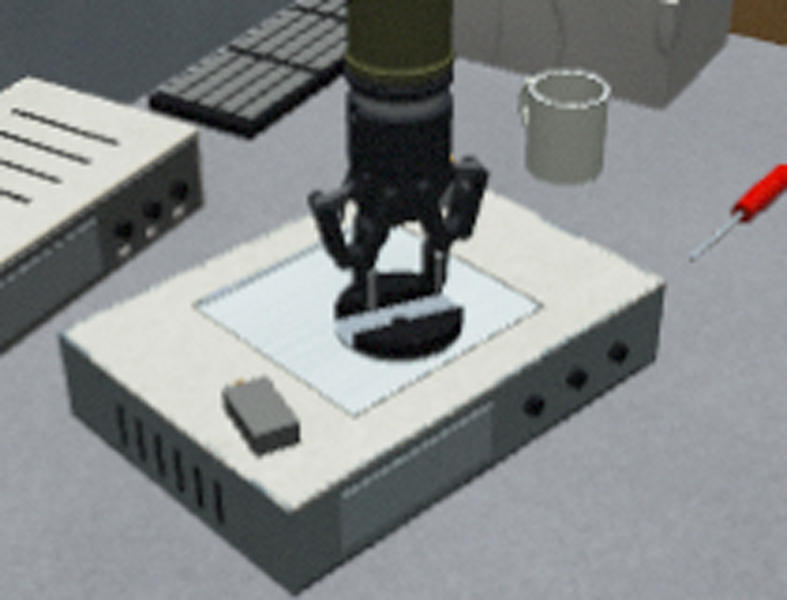

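The fingers (tips near (375,300) and (440,290) in the crop) hover over the slot ends, aligned with the slot. Descending into it.

```bash
python3 -m handwheel '{"offset":[[0,0,4],[0,0,4],[0,0,4],[0,0,3],[0,0,0]],"twist":[[0,0,0],[0,0,0],[0,0,0],[0,0,0],[0,0,0]],"grip":[0.55,0.55,0.55,0.55,0.55]}'
python3 -m handwheel '{"offset":[[0,0,2],[0,0,2],[0,0,0],[0,0,0]],"twist":[[0,0,0],[0,0,0],[0,0,0],[0,0,0]],"grip":[0.55,0.55,0.55,0.55]}'
```

```text
clock: 7.95
eef_pos: [0.5559, -0.0371, 0.2712]
ee_rot: [[-0.823, 0.568, -0.001], [0.568, 0.823, 0.0], [0.001, -0.001, -1.0]]
force: [0.2, 0.8, -0.4]
finger_gap: 0.549
clock: 8.28
eef_pos: [0.5561, -0.0371, 0.2678]
ee_rot: [[-0.823, 0.568, -0.0], [0.568, 0.823, 0.0], [0.0, -0.0, -1.0]]
force: [0.8, -0.1, -0.5]
finger_gap: 0.548
```

```bash
python3 -m handwheel '{"offset":[[0,0,2],[0,0,0],[0,0,0]],"twist":[[0,0,0],[0,0,0],[0,0,0]],"grip":[0.55,0.55,0.55]}'
python3 -m handwheel '{"offset":[[0,0,2],[0,0,0],[0,0,0]],"twist":[[0,0,0],[0,0,0],[0,0,0]],"grip":[0.55,0.55,0.55]}'
```

```text
clock: 8.53
eef_pos: [0.5561, -0.0372, 0.2659]
ee_rot: [[-0.823, 0.568, -0.0], [0.568, 0.823, 0.0], [0.0, -0.0, -1.0]]
force: [0.3, 1.1, -0.1]
finger_gap: 0.546
clock: 8.78
eef_pos: [0.5563, -0.0372, 0.2648]
ee_rot: [[-0.823, 0.568, 0.001], [0.568, 0.823, -0.0], [-0.001, 0.0, -1.0]]
force: [-2.0, 0.0, 6.6]
finger_gap: 0.547
```

The floor contact is at TCP z 0.265. I'll back off 3 mm and turn clockwise.

```bash
python3 -m handwheel '{"offset":[[0,0,-3],[0,0,0],[0,0,0],[0,0,0],[0,0,0],[0,0,0],[0,0,0],[0,0,0],[0,0,0],[0,0,0],[0,0,0],[0,0,0]],"twist":[[0,0,0],[0,0,0.1],[0,0,0.1],[0,0,0.1],[0,0,0.1],[0,0,0.1],[0,0,0.1],[0,0,0.1],[0,0,0.1],[0,0,0.1],[0,0,0.1],[0,0,0]],"grip":[0.55,0.55,0.55,0.55,0.55,0.55,0.55,0.55,0.55,0.55,0.55,0.55]}'
python3 -c "
from h import *
print(monitor.observe()['torque'])"
```

```text
clock: 9.78
eef_pos: [0.5563, -0.0372, 0.267]
ee_rot: [[0.035, 0.999, 0.0], [0.999, -0.035, -0.0], [-0.0, 0.0, -1.0]]
force: [-0.7, -0.3, -0.5]
finger_gap: 0.548
[-0.00421787 -0.07729312 -0.03493545]
```

```bash
python3 -m handwheel '{"offset":[[0,0,0],[0,0,0],[0,0,0],[0,0,0],[0,0,0]],"twist":[[0,0,0.1],[0,0,0.1],[0,0,0.1],[0,0,0.06],[0,0,0]],"grip":[0.55,0.55,0.55,0.55,0.55]}'
python3 -c "
from h import *
print(monitor.observe()['torque'])"
python3 -m handwheel '{"offset":[[0,0,0],[0,0,0],[0,0,0],[0,0,0]],"twist":[[0,0,0.04],[0,0,0.04],[0,0,0],[0,0,0]],"grip":[0.55,0.55,0.55,0.55]}'
python3 - <<'E'
from h import *
print(monitor.observe()['torque'])
c=optics.get_image("side"); cv2.imwrite("pics/side2.png",cv2.resize(c["image"][150:250,200:330,::-1],(780,600),interpolation=cv2.INTER_CUBIC))
E
```

```text
clock: 10.2
eef_pos: [0.5562, -0.037, 0.2669]
ee_rot: [[0.382, 0.924, 0.0], [0.924, -0.382, 0.0], [0.0, -0.0, -1.0]]
force: [-0.1, 1.6, 0.3]
finger_gap: 0.549
[ 0.02563732 -0.04506672  0.03855536]
clock: 10.53
eef_pos: [0.5562, -0.037, 0.2669]
ee_rot: [[0.452, 0.892, 0.0], [0.892, -0.452, 0.0], [0.0, -0.0, -1.0]]
force: [1.1, 1.7, 0.0]
finger_gap: 0.55
[ 0.17568574 -0.08737029 -0.01620037]
```

View pics/side2.png

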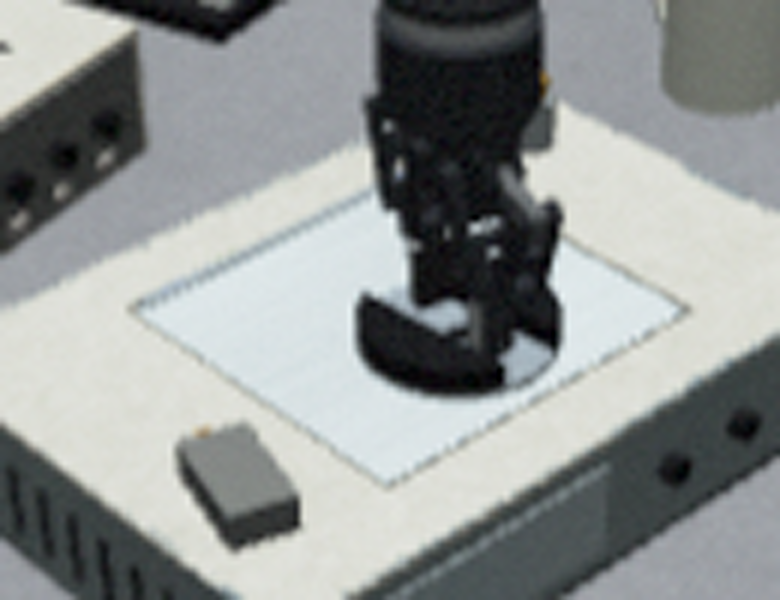

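The latch has turned most of the way: the slot runs (400,290) to (530,370), nearly parallel to the cover's side seam. I'll creep on to the stop, watching the moment.

```bash
q(){ python3 -c "
from h import *
s=monitor.observe();print('TZ',s['torque'].round(2) if hasattr(s['torque'],'round') else s['torque'],s['joint_pos'][5],s['joint_efforts'][5])"; }
python3 -m handwheel '{"offset":[[0,0,0],[0,0,0],[0,0,0],[0,0,0]],"twist":[[0,0,0.04],[0,0,0.04],[0,0,0],[0,0,0]],"grip":[0.55,0.55,0.55,0.55]}'; q
python3 -m handwheel '{"offset":[[0,0,0],[0,0,0],[0,0,0]],"twist":[[0,0,0.04],[0,0,0],[0,0,0]],"grip":[0.55,0.55,0.55]}'; q
```

```text
clock: 10.92
eef_pos: [0.5562, -0.037, 0.2669]
ee_rot: [[0.523, 0.852, 0.0], [0.852, -0.523, 0.0], [0.0, -0.0, -1.0]]
force: [-0.3, 2.5, 1.2]
finger_gap: 0.549
TZ [ 0.34 -0.06  0.05] 0.4080067935400362 0.10379714425653219
clock: 11.17
eef_pos: [0.5564, -0.0369, 0.267]
ee_rot: [[0.556, 0.831, 0.001], [0.831, -0.556, 0.0], [0.0, 0.0, -1.0]]
force: [1.6, 3.7, 0.3]
finger_gap: 0.552
TZ [ 0.54 -0.18  0.65] 0.4475930481910038 0.6671452894806862
```

```bash
python3 -m handwheel '{"offset":[[0,0,0],[0,0,0],[0,0,0]],"twist":[[0,0,0.03],[0,0,0],[0,0,0]],"grip":[0.55,0.55,0.55]}'
python3 -c "
from h import *
s=monitor.observe();print('TZ',s['torque'],s['joint_pos'][5],s['joint_efforts'][5])"
```

```text
clock: 11.42
eef_pos: [0.5564, -0.0368, 0.267]
ee_rot: [[0.58, 0.815, 0.001], [0.815, -0.58, -0.0], [0.0, 0.001, -1.0]]
force: [0.6, 2.6, 0.4]
finger_gap: 0.55
TZ [ 0.66297996 -0.22070883  1.84492285] 0.47675285137755236 1.8807211518287659
```

The moment climbs to 1.9 N m, so the latch is at its stop. I'll back the tool off within the slot's play, lift, clear and look.

```bash
python3 -m handwheel '{"offset":[[0,0,0],[0,0,0],[0,0,0],[0,0,0],[0,0,-10],[0,0,-20],[0,0,-30],[0,0,-30],[0,0,-30],[0,0,0]],"twist":[[0,0,-0.08],[0,0,-0.1],[0,0,-0.1],[0,0,0],[0,0,0],[0,0,0],[0,0,0],[0,0,0],[0,0,0],[0,0,0]],"grip":[0.55,0.55,0.55,0.55,0.55,0.55,0.55,0.55,0.55,0.55]}'
```

```text
clock: 12.25
eef_pos: [0.558, -0.0377, 0.3941]
ee_rot: [[0.34, 0.941, 0.012], [0.941, -0.34, -0.002], [0.002, 0.012, -1.0]]
force: [1.5, 0.2, -1.1]
finger_gap: 0.549
```

```bash
python3 -m handwheel '{"offset":[[-29.4,10.6,0],[-29.4,10.6,0],[-29.4,10.6,0],[-29.4,10.6,0],[-29.4,10.6,0],[-29.4,10.6,0],[-29.4,10.6,0],[-29.4,10.6,0],[0,0,0],[0,0,0]],"twist":[[0,0,0],[0,0,0],[0,0,0],[0,0,0],[0,0,0],[0,0,0],[0,0,0],[0,0,0],[0,0,0],[0,0,0]],"grip":[0.55,0.55,0.55,0.55,0.55,0.55,0.55,0.55,0.55,0.55]}'
python3 - <<'E'
from h import *
c=optics.get_image("top"); np.save("top2.npy",c,allow_pickle=True)
cv2.imwrite("pics/top2.png",cv2.resize(c["image"][100:260,190:390,::-1],(750,600),interpolation=cv2.INTER_CUBIC))
E
```

```text
clock: 13.08
eef_pos: [0.5564, -0.2892, 0.3868]
ee_rot: [[0.342, 0.94, -0.0], [0.94, -0.342, 0.0], [-0.0, -0.0, -1.0]]
force: [0.4, 0.6, -0.5]
finger_gap: 0.547
```

View pics/top2.png

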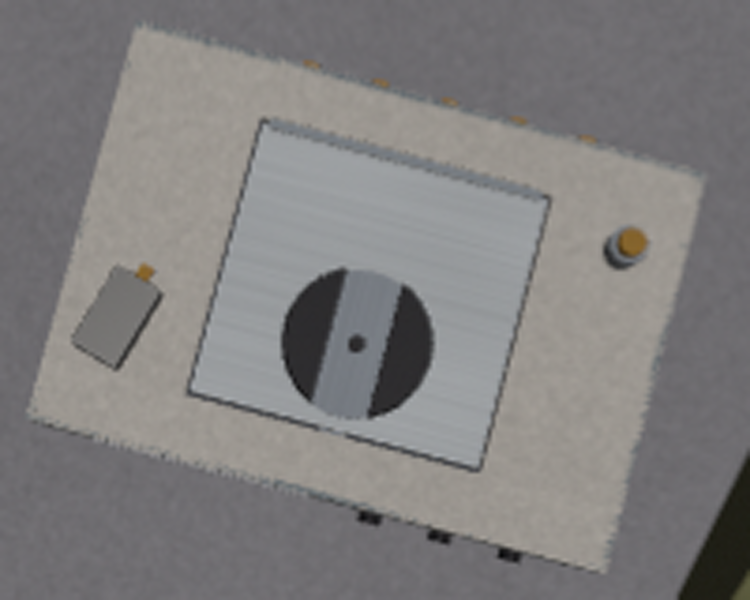

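The slot edges, (346,269)-(314,402) and (401,288)-(370,417), lie within about 1.5° of square to the free edge, so the latch is at roughly 1.55 rad. The cover's seam is closed and the box and barrel haven't moved. Handing in.

```bash
python3 -c "
from h import *
a=np.load('top0.npy',allow_pickle=True).item()['image'].astype(int);b=np.load('top2.npy',allow_pickle=True).item()['image'].astype(int)
d=abs(a-b).max(2)>40
for n,(u,v) in dict(tape=(101,176),mouse=(94,221),tray=(110,275),mug=(454,164),box=(221,184),att=(357,166),screwdriver=(445,243)).items(): print(n,d[v-25:v+25,u-32:u+32].sum() if n not in('box','att') else d[v-10:v+10,u-10:u+10].sum())
print(job.sign_off())"
```

```text
tape 0
mouse 0
tray 0
mug 1970
box 0
att 0
screwdriver 1554
the job is handed in; nothing more can be done
None
```

The mug and screwdriver areas changed between the pictures. I'll check the saved frame for arm occlusion.

```bash
python3 -c "
from h import *
cv2.imwrite('pics/full2.png',np.load('top2.npy',allow_pickle=True).item()['image'][...,::-1])"
```

```text
(no output)
```

View pics/full2.png

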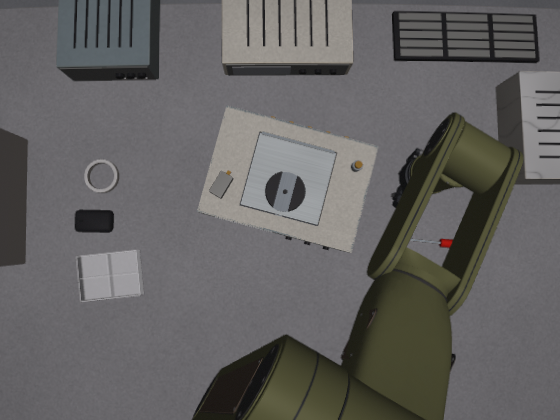

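I pushed the cover shut with closed fingertips on its right-hand corner. Then I set the half-open fingers in the latch slot and turned it clockwise to the stop, backed off, lifted out and moved aside. The job was handed in at about 13 s of the 48 s allowed; the hand-in gives no verdict.

**Last checks**
- **Cover:** it reached its stop with the tip at z 0.090 m and about 10 N of force. In the final top picture its seam is closed on all sides.
- **Latch:** the moment rose to about 1.9 N m at the stop, against 0.1 N m of friction. In the picture the slot is within about 1.5° of square to the free edge, so roughly 1.55 rad against the 1.42 needed.
- **Loose things:** the tape roll, mouse, tray, box and attenuator show no change between the first and last pictures.
- **Arm:** the wrist force read about 0 at the end, with the fingertips at about z 0.21 m and nothing touching.

**Not confirmed:** my picture comparison flagged changes where the mug and screwdriver stand. The arm covers the mug and part of the screwdriver in the last top view. The part of the screwdriver still in sight is where it was. The mug could not be seen there after the final move, but it is 90 mm high and the gripper never went low near it.

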